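Find the binding castor of a computer trolley by feel and pull it

ROBOT

A 6-joint arm with a two-finger parallel gripper is mounted at the origin on the work surface. World frame = base frame: x ahead of the robot, y to its left, z up, the work surface at z = 0. Lengths are in m, angles in rad, forces in N, time in s.
With the tool pointing down it reaches from about 0.425 to 0.95 m from the base axis. Payload 3.5 kg.
Tool frame: the origin (TCP) lies on the centre line of the jaws, within the pads' length; the fingertips stand ahead of it and the grasp point (between the pads) lies 11 mm behind it (tips_ahead is the z of the fingertips in the tool frame, in m); z points along the fingers, y is the direction in which the jaws open and shut (so a half turn about z gives the same grasp; the last joint's range is limited). The gripper opens to 85 mm and grips with 20 to 120 N. Pads are 22 mm wide; open, the fingers measure 114 mm over their backs; the gripper's body (76 mm by 85 mm) begins 54 mm behind the grasp point. The pads swing forward as they close: fully open they stand 13 mm farther back than shut.
Start: joints at [-1.256, 0.286, 1.577, -0, 1.279, -0.15], TCP at [0.303, -0.603, 0.239] pointing down, gripper open.
Joint ranges: [-2.77, 2.77], [-0.9, 2.22], [0.21, 2.48], [-1.53, 4.67], [0.24, 2.81], [-2.84, 2.84]. Speed limits (rad/s): [2.79, 2.79, 3.14, 3.14, 3.14, 3.14].

INTERFACE

Orientations are given as a unit quaternion [x, y, z, w].
In Python, from plant import * gives the robot as it stands. The module is installed in compiled form; this text tells all that it offers.
- The arm moves only by the tool move_arm, never from a script. Its arguments are lists of equal length, an entry for each row: "linear": the shift along the world's x, y, z in m, a list of three; "twist": the turn, a rotation vector about the world's x, y, z in degrees, a list of three. A call has 1 to 20 rows; each row shifts and turns the pose as measured when the row begins; what a row does not reach is not made up. A row lasts 1/12 s, in which the tool goes at most 41.7 mm and 7.16 degrees, less where a joint would pass 70% of its speed; a pose out of reach is approached as far as the arm can. A call is refused whole if a number of a shift passes 0.0417 or a number of a turn 7.16, either way. A call with a gripper value outside its range is refused whole. "grip" is the opening, from 0 (shut) to 1 (fully open), set as the call begins (left out, the last holds). The fingers move at their own pace and stop on an object; "force" is the grip in N (left out, the last holds). Time passes only in rows, so rows that do not move let the fingers close. It gives the time, the measured TCP pose, the force and the opening at its end, in the units of the state.
- get_state(): the state, without advancing time (a new reading comes with each control period).
- read_camera(name): name is "scene" or "top" or "wrist"; returns a dict with "img" (384x512x3 uint8, blue, green, red), "depth" (384x512 float32, m along the optical axis (not along the pixel's ray), 0 where there is no reading), "fx", "fy", "cx", "cy" (pixels), "rvec" (rotation vector, rad) and "tvec" (3), from world to camera coordinates, as OpenCV has them. Camera axes: x right, y down, z forward; pixel columns grow to the right and rows downward; lengths in m; the calibration is good to about 2 mm. A picture is of the moment at which its call begins.
- sign_off(): hands the job in, once; it reports no verdict.
The state is a dict: "time": time; "qpos": joint angles; "dq": joint speeds; "joint_efforts": joint torques, N m; "eef_pos": TCP position; "tcp_rot": TCP orientation; "contact_force": force on the tool from outside, world axes, zero at the start; "wrist_torque": the same for the moment, N m; "opening": opening from 0.0 (shut) to 1.0 (fully open).
Only numpy, scipy, OpenCV 4.12 (cv2) and the standard library are available. Lean on these libraries where they do the work, as an engineer would, in place of code of your own. Each camera call takes 0.05 s, during which the arm holds its last target.

TASK

The computer trolley lies upside down on the desk because one of its four castors drags. First turn every wheel on by a good bit, about a tenth of a turn or more, with a light fingertip on its tread, feeling its drag, and leave it turned; then pull out the castor whose wheel binds, holding it by its steel fork rather than by the wheel, and put it in the cardboard tray. Leave the three free-running castors seated in the trolley, press no wheel hard, and do not disturb the other things on the desk.

Things in the scene. Friction and masses are not known exactly. Their poses are not given: they have to be found in the camera images.
- trolley: Mobile stand for a desktop computer, grey plastic, upside down on the desk, fixed. 170 mm (its x) by 230 mm (its y), 72 mm high. Origin: on the desk under its centre, z up. In its flat upper face (72 mm above the desk) are four round sockets 11 mm wide, at x = +-62 mm, y = +-90 mm, each holding a castor's stem.
- castor_1: Steel swivel castor, wheel up, 115 g; all four forks are alike, any one may bind. Origin: on the stem's axis at the seat of the swivel head (36 mm across), on the trolley's upper face; z along the stem to the wheel. Stem 10 mm across, 28 mm long, loose in its socket, held by weight alone: swivels, rocks 2 degrees, pulls straight up. Fork and axle: see castor_2.
- castor_2: Like castor_1. On all: two flat steel fork cheeks, outer faces 27 mm apart across y, rise beside the wheel to the axle at x = 16, z = 40 mm; round the axle they are discs of 25 mm diameter (top at z = 52 mm). Hold the castor by these cheeks at about x = 13, z = 35 mm. The swivel direction (x) of each castor is arbitrary.
- castor_3: Like castor_1 and castor_2.
- castor_4: Like castor_1 and castor_2.
- wheel_1: Wheel of castor_1: 18 mm wide, rubber tread, replaced over the years, so 43 to 50 mm diameter. Origin: its centre; y is the axle (the castor's y). Top of tread 61 to 65 mm above the trolley's face. A fingertip pressed on the tread's top with 5 to 8 N and moved along the castor's x turns it by friction. The plain axle bears no hard push: keep below 20 N, knocks included.
- wheel_2: Wheel of castor_2: 18 mm wide, rubber tread, replaced over the years, so 43 to 50 mm diameter. Origin: its centre; y is the axle (the castor's y). Top of tread 61 to 65 mm above the trolley's face. Drag felt at the tread: under 0.4 N if free, about 3 N if binding. Neither kind coasts: the wheel stops when the finger leaves it. True of all four.
- wheel_3: Wheel of castor_3: 18 mm wide, rubber tread, replaced over the years, so 43 to 50 mm diameter. Origin: its centre; y is the axle (the castor's y). Top of tread 61 to 65 mm above the trolley's face. See wheel_1 and wheel_2.
- wheel_4: Wheel of castor_4: 18 mm wide, rubber tread, replaced over the years, so 43 to 50 mm diameter. Origin: its centre; y is the axle (the castor's y). Top of tread 61 to 65 mm above the trolley's face. See wheel_1 and wheel_2.
- spin_1 (a joint): Angle of wheel_1 about its axle, rad, 0 at the start, endless both ways; positive when the top of the tread goes towards the castor's +x.
- spin_2 (a joint): Angle of wheel_2 about its axle, rad, 0 at the start, endless both ways; positive when the top of the tread goes towards the castor's +x.
- spin_3 (a joint): Angle of wheel_3 about its axle, rad, 0 at the start, endless both ways; positive when the top of the tread goes towards the castor's +x.
- spin_4 (a joint): Angle of wheel_4 about its axle, rad, 0 at the start, endless both ways; positive when the top of the tread goes towards the castor's +x.
- tray: Open tray of brown board, fixed to the desk, 200 mm (its x) by 140 mm (its y), 45 mm high, walls and floor 4 to 5 mm. Origin: on the desk under its centre, z up. For the castor to be scrapped.
- desk_phone: Black desk telephone, 200 by 150 by 62 mm, origin under its centre; bystander.
- notebook: Worn notebook, 150 by 110 by 18 mm, origin under its centre; bystander.
- mobile: White mobile phone lying flat, 145 by 70 by 9 mm, origin under its centre; bystander.
- mug: White mug, 80 mm across, 95 mm high, handle at its +y, origin under its centre; bystander.
Not all that is in view belongs to the job. Leave any blue, orange or yellow look-alike of the castor_1 alone.

How it is judged:
On the way:
1. every one of the four wheels has been turned at least 0.25 rad from where it stood, all castors still in their sockets ((value of joint spin_1 above 0.25 rad or value of joint spin_1 below -0.25 rad) and (value of joint spin_2 above 0.25 rad or value of joint spin_2 below -0.25 rad) and (value of joint spin_3 above 0.25 rad or value of joint spin_3 below -0.25 rad) and (value of joint spin_4 above 0.25 rad or value of joint spin_4 below -0.25 rad) and z of each of castor_1, castor_2, castor_3, castor_4 in the frame of trolley below 0.084 m), for 0.2 s.
At the end, for the whole second after the job is handed in: The castor whose wheel binds lies at rest inside the cardboard tray (its origin within the tray's outline and below 60 mm), let go; each of the three free-running castors still stands seated in its socket, within 8 mm of where it was and upright within 0.12 rad (x of castor_3 in the frame of tray between -0.1 and 0.1 m and y of castor_3 in the frame of tray between -0.07 and 0.07 m and z of castor_3 in the frame of tray below 0.06 m and linear speed of castor_3 below 0.05 m/s and contact force between the fingers and castor_3 below 0.1 N and distance of each of castor_1, castor_2, castor_4 from where it was at the start of the episode below 0.008 m and angle between each of castor_1, castor_2, castor_4's own z axis and vertical below 0.12 rad); the robot touches nothing.
It fails at once if the binding castor is lifted out by its wheel instead of its fork (z of castor_3 in the frame of trolley above 0.092 m and contact force between the fingers and wheel_3 above 2 N).
It fails at once if a wheel is pressed with more than 20 N (contact force between the fingers and wheel_1 above 20 N or contact force between the fingers and wheel_2 above 20 N or contact force between the fingers and wheel_3 above 20 N or contact force between the fingers and wheel_4 above 20 N).
It fails at once if a free-running castor is pulled up out of its socket (by more than 12 mm) (z of any of castor_1, castor_2, castor_4 in the frame of trolley above 0.084 m).
It fails at once if the telephone, notebook, mobile phone or mug is moved by more than 20 mm (distance of any of desk_phone, notebook, mobile, mug from where it was at the start of the episode above 0.02 m).
It also fails if it takes over 70 s, if anything falls off the work surface, if the arm or the gripper's body presses on something with over 40 N, if the wrist force passes 120 N, or if a joint passes its speed limit or range.

## Working session

There is one attempt and no reset: what is moved stays moved. The work goes in short steps, Python scripts to look and compute and a tool call to move; the robot and the scene stay as the last step left them, time stands still between calls to the robot, and variables do not carry over. Pictures are saved under pics/ and viewed, and the job is handed in when it is done.

Besides the shell and the picture viewer there is one more tool, called after ">>>" as name(argument=value, ...), one argument or row to a line, values as JSON. move_arm: Moves the arm, as the interface text tells. Its arguments: {"type":"object","properties":{"linear":{"type":"array","items":{"type":"array","items":{"type":"number"}}},"twist":{"type":"array","items":{"type":"array","items":{"type":"number"}}},"grip":{"type":"number"},"force":{"type":"number"}},"required":["linear","twist"]}

```bash
mkdir -p pics; cat > h.py <<'E'
from plant import *
import numpy as np, cv2
def cam(n):
    c=read_camera(n); c['R']=cv2.Rodrigues(np.array(c['rvec'],float))[0]; c['t']=np.array(c['tvec'],float).ravel(); return c
def ray(c,u,v,z):
    d=c['R'].T@np.array([(u-c['cx'])/c['fx'],(v-c['cy'])/c['fy'],1.]); o=-c['R'].T@c['t']
    return o+d*(z-o[2])/d[2]
def cloud(c):
    v,u=np.mgrid[0:384,0:512]; z=c['depth']
    P=np.stack([(u-c['cx'])/c['fx']*z,(v-c['cy'])/c['fy']*z,z],-1)
    return (P-c['t'])@c['R']
def proj(c,p):
    q=c['R']@np.array(p,float)+c['t']; return q[:2]/q[2]*[c['fx'],c['fy']]+[c['cx'],c['cy']]
E
python3 - <<'E'
from h import *
s=get_state(); print(s)
for n in ['scene','top','wrist']:
    c=cam(n); cv2.imwrite(f'pics/{n}0.png',c['img']); np.savez(f'pics/{n}0.npz',**c)
    print(n,c['fx'],c['cx'],c['cy'],-c['R'].T@c['t'])
E
```

```text
{'time': 0.0, 'qpos': array([-1.25600628e+00,  2.87164960e-01,  1.57819366e+00, -2.25223852e-05,
        1.27858851e+00, -1.50011522e-01]), 'dq': array([ 0.00051403, -0.00105656,  0.00148064,  0.00105629, -0.00105967,
       -0.00183678]), 'joint_efforts': array([-1.86715215e-04, -4.05980194e+01, -2.92625141e+01, -2.24439264e-04,
        5.82091743e-03,  3.90500304e-06]), 'eef_pos': array([ 0.30237899, -0.60276345,  0.23793861]), 'tcp_rot': array([ 9.73114841e-01,  2.30317435e-01, -1.07625514e-04, -1.17235755e-03]), 'contact_force': array([ 0.31511089,  0.53943456, -0.91816043]), 'wrist_torque': array([ 0.04717701, -0.01935016,  0.00927219]), 'opening': 0.9972266888910026}
scene 389.7613265415412 250.98067491483252 195.8049852564564 [1.11045673 0.25922903 1.04530717]
top 408.69139742542006 259.3107998713184 191.74099533470024 [ 0.518315   -0.02765089  1.00640862]
wrist 327.60382381019 254.75916816454648 186.54426674073642 [ 0.3767972  -0.56586281  0.37356451]
```

View pics/scene0.png

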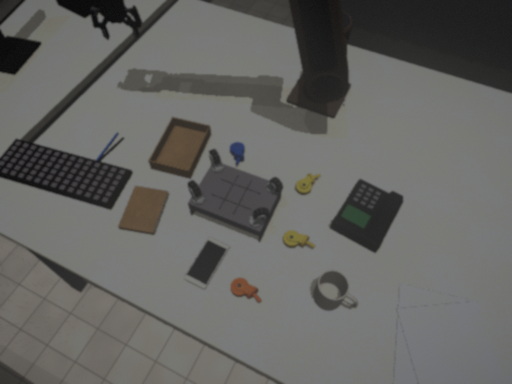

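View pics/top0.png

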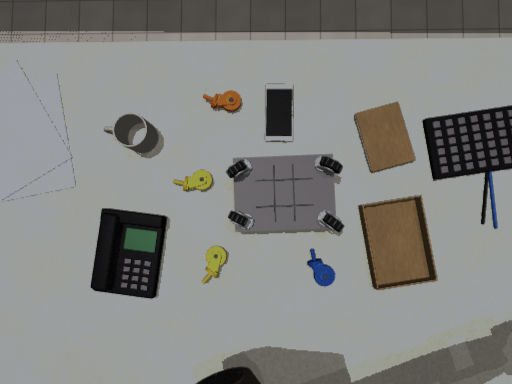

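View pics/wrist0.png

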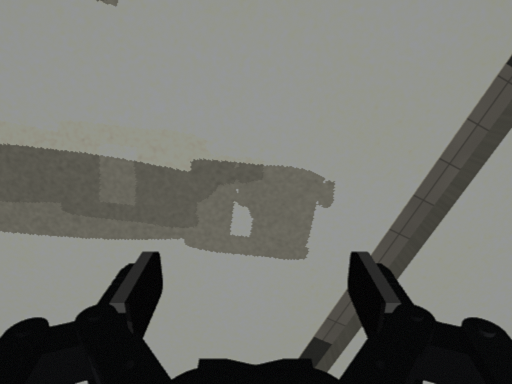

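```bash
python3 - <<'E'
from h import *
c=dict(np.load('pics/top0.npz'))
img=c['img'][140:250,215:350]
cv2.imwrite('pics/crop0.png',cv2.resize(img,None,fx=5.5,fy=5.5,interpolation=cv2.INTER_CUBIC))
P=cloud(c)
# trolley top plane
m=(abs(P[...,2]-.072)<.006)&(c['depth']>0)
m[:, :215]=0; m[:,350:]=0; m[:140]=0;m[250:]=0
m=cv2.morphologyEx(m.astype(np.uint8),cv2.MORPH_OPEN,np.ones((5,5)))
cn=max(cv2.findContours(m,0,2)[0],key=cv2.contourArea)
q=P[...,:2][m>0].astype(np.float32)
r=cv2.minAreaRect(q*1000); print('trolley',r, np.median(P[...,2][m>0]))
# castor wheel tops
for z0,z1 in [(.12,.14),(.1,.14)]:
  w=((P[...,2]>z0)&(P[...,2]<z1)); w[:, :215]=0; w[:,350:]=0; w[:140]=0;w[250:]=0
  n,l,st,ce=cv2.connectedComponentsWithStats(w.astype(np.uint8))
  for i in range(1,n):
    if st[i,4]<15: continue
    p=P[l==i]; x=p[:,:2]-p[:,:2].mean(0); ev,V=np.linalg.eigh(np.cov(x.T))
    print(ce[i],st[i,4],p.mean(0),p[:,2].max(),'axis',V[:,1],np.sqrt(ev), 'rect',cv2.minAreaRect((p[:,:2]*1000).astype(np.float32)))
E
```

```text
trolley ((576.93994140625, -51.07243347167969), (170.265869140625, 230.38882446289062), 2.4510796070098877) 0.07295641375728787
[331.46188341 163.64125561] 223 [ 0.634341   -0.15127211  0.13152268] 0.13959987777664604 axis [0.47634493 0.8792585 ] [0.0064794  0.01285767] rect ((635.1806030273438, -152.56568908691406), (47.8902473449707, 26.504150390625), 56.57036209106445)
[235.92424242 168.04040404] 198 [0.62492364 0.05397379 0.13009535] 0.1382387733647534 axis [-0.5845205   0.81137894] [0.0068091 0.0112274] rect ((625.6302490234375, 54.29052734375), (27.03629493713379, 42.359188079833984), 33.82817077636719)
[237.44808743 217.55737705] 183 [0.51810263 0.04984254 0.12968096] 0.1369003235490797 axis [0.42870878 0.90344274] [0.00671545 0.01075589] rect ((518.2738037109375, 50.455841064453125), (39.794715881347656, 26.29811668395996), 63.83382034301758)
[333.62745098 222.24509804] 204 [ 0.50914592 -0.15513979  0.13096261] 0.1386491216259887 axis [0.59285381 0.8053101 ] [0.00664029 0.01148615] rect ((508.54766845703125, -155.9823455810547), (42.768531799316406, 26.95058822631836), 47.689
[... 292 characters left out ...]
7989 0.05299918 0.12672216] 0.1382387733647534 axis [-0.57123237  0.82078839] [0.0075871  0.01213296] rect ((625.4586181640625, 54.78835678100586), (29.864944458007812, 45.53152847290039), 41.27565383911133)
[237.98253275 217.90829694] 229 [0.51734289 0.04897269 0.12618126] 0.1369003235490797 axis [0.47201326 0.88159145] [0.00753874 0.01163141] rect ((517.7425537109375, 50.925987243652344), (43.3297004699707, 29.120710372924805), 63.47930145263672)
[332.63358779 221.96183206] 262 [ 0.5097075  -0.15358168  0.12695775] 0.1386491216259887 axis [0.62630271 0.77957996] [0.00755162 0.01243054] rect ((508.7138671875, -156.13552856445312), (47.377349853515625, 29.597570419311523), 47.67020797729492)
```

View pics/crop0.png

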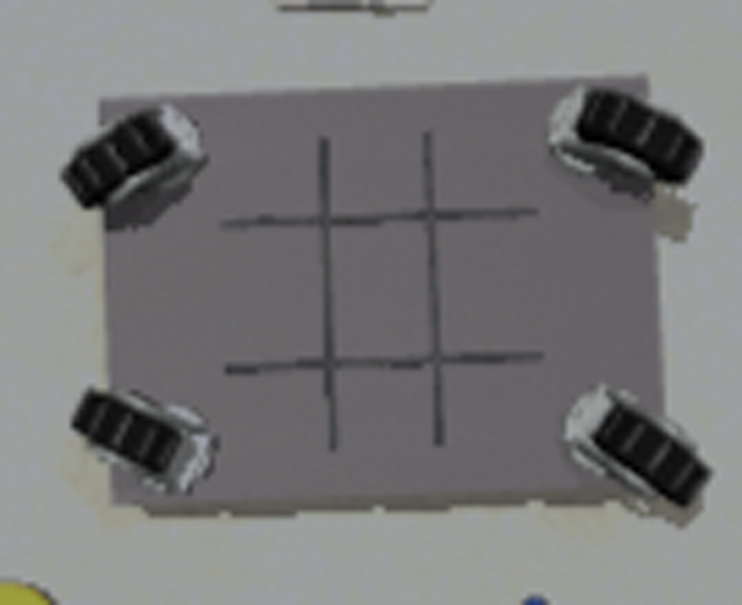

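```bash
python3 - <<'E'
import plant; print([a for a in dir(plant) if not a.startswith('__')])
from h import *
try: print(plant.tips_ahead)
except Exception as e: print(e)
c=dict(np.load('pics/top0.npz')); P=cloud(c)
ctr=np.array([.57694,-.05107]); a=np.radians(2.45); ex=np.array([np.cos(a),np.sin(a)]); ey=np.array([-ex[1],ex[0]])
hsv=cv2.cvtColor(c['img'],cv2.COLOR_BGR2HSV)
for sx in (1,-1):
  for sy in (1,-1):
    s=ctr+.062*sx*ex+.09*sy*ey
    d=np.hypot(P[...,0]-s[0],P[...,1]-s[1])
    m=(d<.06)&(P[...,2]>.1)&(P[...,2]<.145)
    dark=m&(c['img'].max(-1)<70)&(P[...,2]>.115)
    for nm,k in (('all',m),('dark',dark)):
      p=P[k]; x=p[:,:2]-p[:,:2].mean(0); ev,V=np.linalg.eigh(np.cov(x.T)); v=V[:,1]; g=p[:,:2].mean(0)-s; v=v*np.sign(v@g)
      print(sx,sy,nm,len(p),'socket',s.round(4),'mean-s',(g*1000).round(1),'ang',np.degrees(np.arctan2(g[1],g[0])).round(1),'pca',np.degrees(np.arctan2(v[1],v[0])).round(1),'len',round(np.hypot(*g)*1000,1), 'z top',np.percentile(p[:,2],[50,80,95]).round(4))
      r=cv2.minAreaRect((p[:,:2]*1000).astype(np.float32)); print('   ',r)
E
```

```text
['Unreachable', 'get_state', 'read_camera', 'sign_off', 'tips_ahead']
0.008
1 1 all 250 socket [0.635  0.0415] mean-s [-10.7  11.5] ang 132.8 pca 124.8 len 15.7 z top [0.1286 0.1343 0.1364]
    ((625.4586181640625, 54.78835678100586), (29.864944458007812, 45.53152847290039), 41.27565383911133)
1 1 dark 183 socket [0.635  0.0415] mean-s [-10.6  12.2] ang 131.1 pca 126.0 len 16.2 z top [0.1316 0.1347 0.1367]
    ((624.028564453125, 53.901817321777344), (26.645282745361328, 42.629703521728516), 34.841651916503906)
1 -1 all 285 socket [ 0.6427 -0.1383] mean-s [ -9.4 -11.7] ang -128.7 pca -118.0 len 15.0 z top [0.1301 0.1364 0.1382]
    ((634.5524291992188, -152.0670623779297), (50.68918991088867, 28.44488525390625), 62.782875061035156)
1 -1 dark 210 socket [ 0.6427 -0.1383] mean-s [ -9.  -11.7] ang -127.5 pca -119.5 len 14.8 z top [0.133  0.1369 0.1383]
    ((632.4652709960938, -150.70408630371094), (47.98276138305664, 23.370328903198242), 60.0814323425293)
-1 1 all 229 socket [0.5111 0.0362] mean-s [ 6.2 12.8] ang 64.1 pca 61.8 len 14.2 z top [0.1284 0.1331 0.1351]
    ((517.7425537109375, 50.925987243652344), (43.3297004699707, 29.120710372924805), 63.47930145263672)
-1 1 dark 162 socket [0.5111 0.0362] mean-s [ 6.3 13.1] ang 64.3 pca 64.0 len 14.5 z top [0.1312 0.1339 0.1352]
    ((519.5574340820312, 49.11760711669922), (41.18413543701172, 24.258888244628906), 59.39196014404297)
-1 -1 all 262 socket [ 0.5188 -0.1436] mean-s [-9.1 -9.9] ang -132.6 pca -128.8 len 13.5 z top [0.1293 0.1352 0.1368]
    ((508.7138671875, -156.13552856445312), (47.377349853515625, 29.597570419311523), 47.67020797729492)
-1 -1 dark 187 socket [ 0.5188 -0.1436] mean-s [ -9.3 -10.2] ang -132.4 pca -128.8 len 13.8 z top [0.1326 0.1356 0.1369]
    ((507.0068359375, -153.4120635986328), (44.08020782470703, 23.28311538696289), 51.64729309082031)
```

>>> move_arm(
  linear=[
    [0.0148,0.032,-0.002],
    [0.0148,0.032,-0.002],
    [0.0148,0.032,-0.002],
    [0.0148,0.032,-0.002],
    [0.0148,0.032,-0.002],
    [0.0148,0.032,-0.002],
    [0.0148,0.032,-0.002],
    [0.0148,0.032,-0.002],
    [0.0148,0.032,-0.002],
    [0.0148,0.032,-0.002],
    [0.0148,0.032,-0.002],
    [0.0148,0.032,-0.002],
    [0.0148,0.032,-0.002],
    [0.0148,0.032,-0.002],
  ],
  twist=[
    [0,0,1.7],
    [0,0,1.7],
    [0,0,1.7],
    [0,0,1.7],
    [0,0,1.7],
    [0,0,1.7],
    [0,0,1.7],
    [0,0,1.7],
    [0,0,1.7],
    [0,0,1.7],
    [0,0,1.7],
    [0,0,1.7],
    [0,0,1.7],
    [0,0,1.7],
  ],
  grip=0,
)

```text
time: 1.32
eef_pos: [0.5087, -0.1381, 0.2035]
tcp_rot: [0.903, 0.429, -0.002, -0.003]
contact_force: [1.1, -0.7, 0.5]
opening: 0.003
```

```bash
cat > st.py <<'E'
from h import *
from scipy.spatial.transform import Rotation as Ro
def st():
    s=get_state(); R=Ro.from_quat(s['tcp_rot']).as_matrix()
    print('t',round(s['time'],2),'p',s['eef_pos'].round(4),'yaw',np.degrees(np.arctan2(R[1,0],R[0,0])).round(1),'z',R[:,2].round(3),'F',s['contact_force'].round(2),'op',round(s['opening'],3),'q',s['qpos'].round(2))
    return s,R
if __name__=='__main__': st()
E
python3 st.py
```

```text
t 1.32 p [ 0.5087 -0.1381  0.2035] yaw 50.8 z [-0.005  0.003 -1.   ] F [ 1.1  -0.7   0.53] op 0.003 q [-0.46 -0.    1.97  0.    1.18  0.23]
```

>>> move_arm(
  linear=[
    [0.002,-0.006,-0.02],
    [0.002,-0.006,-0.02],
    [0,0,-0.006],
    [0,0,0],
  ],
  twist=[
    [0,0,-0.4],
    [0,0,-0.4],
    [0,0,0],
    [0,0,0],
  ],
)

```text
time: 1.65
eef_pos: [0.5152, -0.1411, 0.1563]
tcp_rot: [0.903, 0.429, -0.0, -0.003]
contact_force: [-0.3, 0.4, 1.3]
opening: 0.003
```

```bash
python3 - <<'E'
from st import *
s,R=st()
c=cam('wrist'); np.savez('pics/w1.npz',**c)
im=c['img'].copy()
for p,col in (([.509,-.155,.135],(0,0,255)),([.5188,-.1436,.072],(0,255,0)),(s['eef_pos']+R[:,2]*.008,(255,0,255))):
    u=proj(c,p); print(u.round(0)); cv2.circle(im,tuple(int(x) for x in u),3,col,-1)
cv2.imwrite('pics/w1.png',cv2.resize(im,(768,576)))
E
```

```text
t 1.65 p [ 0.5152 -0.1411  0.1563] yaw 50.8 z [-0.003  0.005 -1.   ] F [-0.29  0.42  1.25] op 0.003 q [-0.46  0.06  1.99  0.    1.09  0.22]
[263. 262.]
[262. 196.]
[256. 250.]
```

View pics/w1.png

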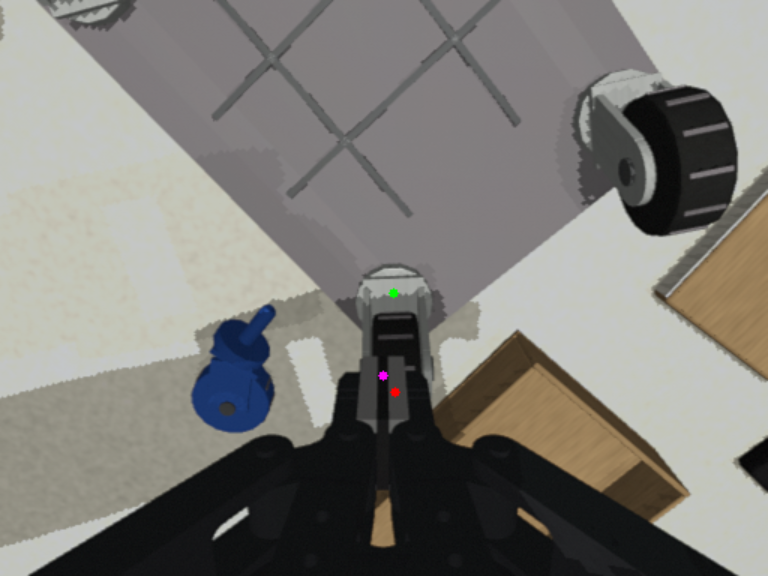

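>>> move_arm(
  linear=[
    [-0.002,-0.0085,-0.006],
    [0,0,-0.001],
    [0,0,0],
  ],
  twist=[
    [0,0,0],
    [0,0,0],
    [0,0,0],
  ],
)

```text
time: 1.95
eef_pos: [0.5135, -0.1521, 0.1513]
tcp_rot: [0.904, 0.428, 0.001, -0.002]
contact_force: [0.7, -0.0, 0.7]
opening: 0.0
```

```bash
python3 st.py
```

```text
t 1.95 p [ 0.5135 -0.1521  0.1513] yaw 50.7 z [-0.     0.003 -1.   ] F [ 0.68 -0.04  0.66] op 0.0 q [-0.48  0.07  1.99  0.    1.08  0.21]
```

>>> move_arm(
  linear=[
    [0,0,-0.0015],
    [0,0,-0.0015],
    [0,0,-0.001],
    [0,0,0],
  ],
  twist=[
    [0,0,0],
    [0,0,0],
    [0,0,0],
    [0,0,0],
  ],
)

```text
time: 2.28
eef_pos: [0.5139, -0.1541, 0.1491]
tcp_rot: [0.905, 0.426, 0.002, -0.0]
contact_force: [-0.7, 0.5, -0.2]
opening: 0.001
```

>>> move_arm(
  linear=[
    [0,0,-0.001],
    [0,0,-0.001],
    [0,0,0],
  ],
  twist=[
    [0,0,0],
    [0,0,0],
    [0,0,0],
  ],
)

```text
time: 2.53
eef_pos: [0.5142, -0.1541, 0.1474]
tcp_rot: [0.904, 0.427, 0.002, 0.0]
contact_force: [-0.7, 0.1, 0.2]
opening: 0.001
```

>>> move_arm(
  linear=[
    [0,0,-0.001],
    [0,0,-0.001],
  ],
  twist=[
    [0,0,0],
    [0,0,0],
  ],
)

```text
time: 2.7
eef_pos: [0.5143, -0.154, 0.1455]
tcp_rot: [0.904, 0.427, 0.002, 0.0]
contact_force: [-0.2, 0.3, 0.0]
opening: -0.0
```

>>> move_arm(
  linear=[
    [0,0,-0.001],
    [0,0,-0.001],
  ],
  twist=[
    [0,0,0],
    [0,0,0],
  ],
)

```text
time: 2.87
eef_pos: [0.5144, -0.154, 0.1434]
tcp_rot: [0.904, 0.427, 0.002, 0.0]
contact_force: [-1.1, 0.7, 6.7]
opening: 0.003
```

>>> move_arm(
  linear=[
    [-0.0013,-0.0015,-0.0006],
    [-0.0013,-0.0015,-0.0006],
  ],
  twist=[
    [0,0,0],
    [0,0,0],
  ],
)

```text
time: 3.03
eef_pos: [0.5128, -0.1571, 0.1434]
tcp_rot: [0.904, 0.427, 0.003, 0.001]
contact_force: [1.2, 0.8, 2.7]
opening: -0.0
```

```bash
python3 st.py
```

```text
t 3.03 p [ 0.5128 -0.1571  0.1434] yaw 50.5 z [ 0.006  0.001 -1.   ] F [1.21 0.81 2.68] op -0.0 q [-0.49  0.08  2.    0.    1.06  0.2 ]
```

>>> move_arm(
  linear=[
    [-0.0013,-0.0015,-0.0011],
    [-0.0013,-0.0015,-0.0011],
  ],
  twist=[
    [0,0,0],
    [0,0,0],
  ],
)

```text
time: 3.2
eef_pos: [0.5117, -0.1598, 0.1432]
tcp_rot: [0.904, 0.426, 0.005, 0.001]
contact_force: [0.0, 4.6, 6.3]
opening: 0.002
```

>>> move_arm(
  linear=[
    [-0.0013,-0.0015,-0.0011],
  ],
  twist=[
    [0,0,0],
  ],
)

```text
time: 3.28
eef_pos: [0.5111, -0.1608, 0.1432]
tcp_rot: [0.905, 0.426, 0.007, 0.001]
contact_force: [0.4, 4.7, 6.5]
opening: -0.0
```

>>> move_arm(
  linear=[
    [-0.0013,-0.0015,-0.0011],
  ],
  twist=[
    [0,0,0],
  ],
)

```text
time: 3.37
eef_pos: [0.5105, -0.1618, 0.1432]
tcp_rot: [0.905, 0.426, 0.008, 0.001]
contact_force: [0.2, 4.2, 5.5]
opening: 0.002
```

>>> move_arm(
  linear=[
    [-0.002,-0.0008,-0.0011],
    [-0.002,-0.0008,-0.0011],
  ],
  twist=[
    [0,0,0],
    [0,0,0],
  ],
)

```text
time: 3.53
eef_pos: [0.5084, -0.163, 0.1432]
tcp_rot: [0.905, 0.425, 0.011, 0.001]
contact_force: [0.8, 3.3, 4.6]
opening: 0.003
```

>>> move_arm(
  linear=[
    [-0.002,-0.0008,-0.0011],
  ],
  twist=[
    [0,0,0],
  ],
)

```text
time: 3.62
eef_pos: [0.5074, -0.1639, 0.1432]
tcp_rot: [0.905, 0.425, 0.013, 0.002]
contact_force: [1.7, 1.5, 5.5]
opening: 0.002
```

```bash
python3 - <<'E'
from st import *
s,R=st()
c=cam('wrist'); np.savez('pics/w2.npz',**c)
cv2.imwrite('pics/w2.png',cv2.resize(c['img'][150:350,150:400],None,fx=3,fy=3))
c=cam('top'); np.savez('pics/t2.npz',**c)
cv2.imwrite('pics/t2.png',cv2.resize(c['img'][140:250,215:350],None,fx=5.5,fy=5.5))
E
```

```text
t 3.62 p [ 0.5074 -0.1639  0.1432] yaw 50.3 z [ 0.025  0.007 -1.   ] F [1.73 1.55 5.46] op 0.002 q [-0.51  0.07  2.02  0.02  1.04  0.17]
```

View pics/w2.png

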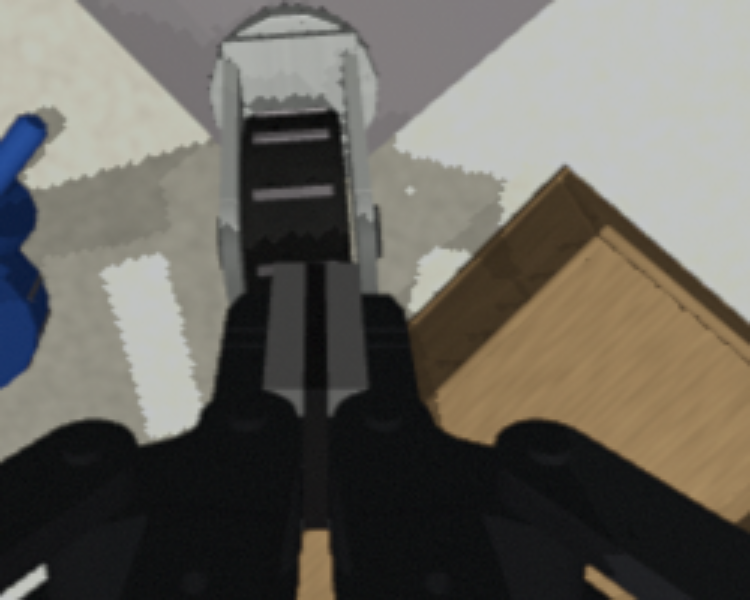

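```bash
cat > spin.py <<'E'
from h import *
def ang(c,u,v,ctr,th,r):
    # ray with wheel cylinder; angle from top toward castor +x
    d=c['R'].T@np.array([(u-c['cx'])/c['fx'],(v-c['cy'])/c['fy'],1.]); o=-c['R'].T@c['t']-np.array(ctr)
    e=np.array([np.cos(th),np.sin(th)])
    dx,dz=d[:2]@e,d[2]; ox,oz=o[:2]@e,o[2]
    A=dx*dx+dz*dz;B=2*(ox*dx+oz*dz);C=ox*ox+oz*oz-r*r
    D=B*B-4*A*C
    if D<0: return None
    k=(-B-D**.5)/2/A
    return np.arctan2(ox+k*dx,oz+k*dz)
E
python3 - <<'E'
from spin import *
th=np.radians(-130); ctr=[.5085,-.1555,.112]
for f,pts in (('pics/w1.npz',[(263,211),(263,225)]),('pics/w2.npz',[(246.7,195),(247.3,214)])):
    c=dict(np.load(f))
    print(f,[ang(c,u,v,ctr,th,.0232) for u,v in pts])
E
```

```text
pics/w1.npz [np.float64(-1.3870083157722954), np.float64(-0.923814056026701)]
pics/w2.npz [np.float64(-0.9442623514059794), np.float64(-0.5088658969153892)]
```

View pics/t2.png

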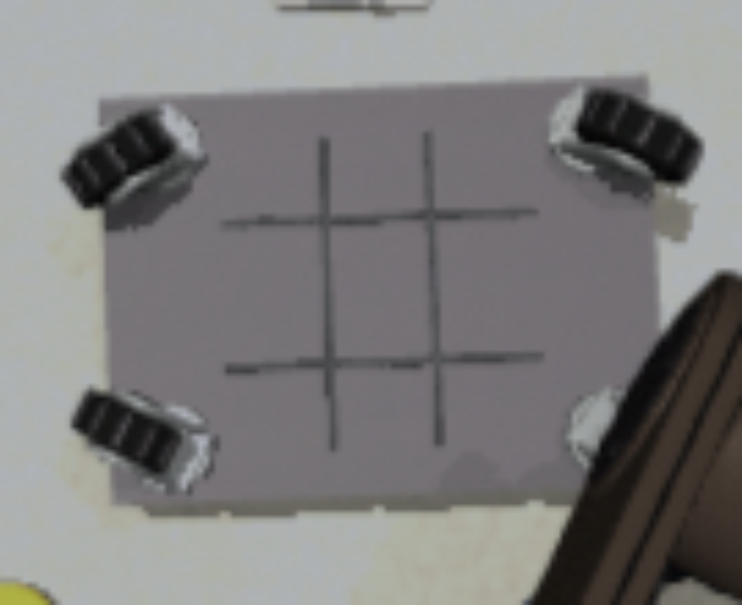

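>>> move_arm(
  linear=[
    [-0.0017,-0.0014,-0.0011],
  ],
  twist=[
    [0,0,0],
  ],
)

```text
time: 3.8
eef_pos: [0.5066, -0.1655, 0.1431]
tcp_rot: [0.905, 0.425, 0.014, 0.003]
contact_force: [1.8, 3.1, 6.2]
opening: 0.001
```

>>> move_arm(
  linear=[
    [-0.0017,-0.0014,-0.0011],
  ],
  twist=[
    [0,0,0],
  ],
)

```text
time: 3.88
eef_pos: [0.5057, -0.167, 0.143]
tcp_rot: [0.905, 0.425, 0.015, 0.003]
contact_force: [0.7, 3.0, 6.6]
opening: 0.002
```

```bash
python3 - <<'E'
from st import *
s,R=st()
c=cam('wrist'); np.savez('pics/w3.npz',**c)
cv2.imwrite('pics/w3.png',cv2.resize(c['img'][150:350,150:400],None,fx=3,fy=3))
E
```

```text
t 3.88 p [ 0.5057 -0.167   0.143 ] yaw 50.3 z [ 0.03   0.007 -1.   ] F [0.73 3.03 6.58] op 0.002 q [-0.52  0.06  2.02  0.02  1.04  0.16]
```

View pics/w3.png

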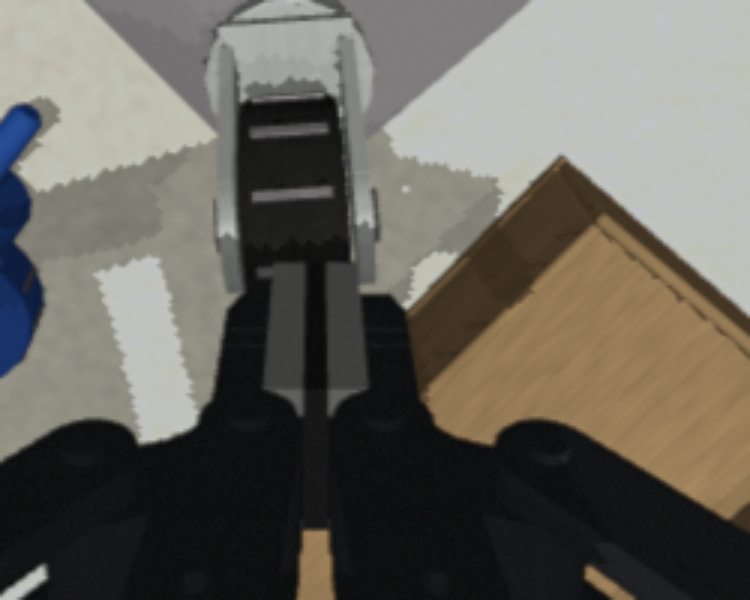

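>>> move_arm(
  linear=[
    [0,0,0.005],
    [0,0,0.012],
    [0.02,0.004,0.004],
    [0.036,0.006,0],
    [0.036,0.006,0],
    [0.025,0.003,0],
    [0.01,0.001,0],
    [0,0,0],
  ],
  twist=[
    [0,0,0],
    [0,0,0],
    [-0.2,0.9,2.5],
    [-0.2,0.8,2.5],
    [0,0,2.5],
    [0,0,1.5],
    [0,0,0],
    [0,0,0],
  ],
)

```text
time: 4.6
eef_pos: [0.6316, -0.1486, 0.1638]
tcp_rot: [0.868, 0.497, -0.007, -0.001]
contact_force: [-0.6, -0.3, -0.4]
opening: 0.001
```

```bash
python3 - <<'E'
from st import *
s,R=st()
c=cam('wrist'); np.savez('pics/w4.npz',**c)
im=c['img']
cv2.imwrite('pics/w4.png',cv2.resize(im[100:350,120:420],None,fx=2.4,fy=2.4))
E
```

```text
t 4.6 p [ 0.6316 -0.1486  0.1638] yaw 59.6 z [-0.014 -0.005 -1.   ] F [-0.61 -0.26 -0.38] op 0.001 q [-0.38  0.3   1.7  -0.01  1.15  0.15]
```

View pics/w4.png

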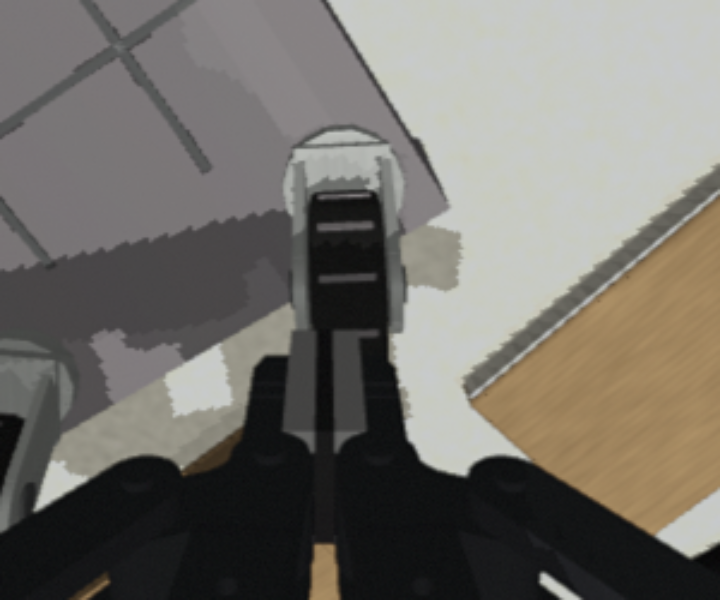

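>>> move_arm(
  linear=[
    [0.007,0.003,0],
    [0,0,-0.008],
    [0,0,-0.005],
    [0,0,0],
  ],
  twist=[
    [0.3,-0.8,0],
    [0,0,0],
    [0,0,0],
    [0,0,0],
  ],
)

```text
time: 4.98
eef_pos: [0.6346, -0.1461, 0.149]
tcp_rot: [0.868, 0.496, -0.001, -0.001]
contact_force: [-0.4, -0.3, -0.3]
opening: -0.0
```

```bash
python3 st.py
```

```text
t 4.98 p [ 0.6346 -0.1461  0.149 ] yaw 59.5 z [-0.003  0.    -1.   ] F [-0.38 -0.31 -0.25] op -0.0 q [-0.38  0.32  1.71 -0.    1.12  0.15]
```

>>> move_arm(
  linear=[
    [0.004,0.0005,-0.001],
    [0,0,-0.001],
  ],
  twist=[
    [0,0,0],
    [0,0,0],
  ],
)

```text
time: 5.15
eef_pos: [0.6373, -0.1458, 0.1461]
tcp_rot: [0.868, 0.496, -0.002, -0.002]
contact_force: [1.2, -0.2, 0.7]
opening: 0.002
```

>>> move_arm(
  linear=[
    [0,0,-0.001],
    [0,0,-0.001],
  ],
  twist=[
    [0,0,0],
    [0,0,0],
  ],
)

```text
time: 5.32
eef_pos: [0.6374, -0.1462, 0.1449]
tcp_rot: [0.868, 0.496, -0.002, -0.001]
contact_force: [-0.4, 0.6, 4.9]
opening: -0.001
```

>>> move_arm(
  linear=[
    [-0.001,-0.0017,-0.0011],
    [-0.001,-0.0017,-0.0011],
  ],
  twist=[
    [0,0,0],
    [0,0,0],
  ],
)

```text
time: 5.48
eef_pos: [0.6363, -0.1497, 0.145]
tcp_rot: [0.868, 0.496, -0.001, -0.0]
contact_force: [-0.6, 0.8, 4.6]
opening: 0.006
```

>>> move_arm(
  linear=[
    [-0.001,-0.0017,-0.0011],
    [-0.001,-0.0017,-0.0011],
  ],
  twist=[
    [0,0,0],
    [0,0,0],
  ],
)

```text
time: 5.65
eef_pos: [0.6346, -0.1533, 0.145]
tcp_rot: [0.868, 0.496, -0.0, -0.0]
contact_force: [-1.6, 1.7, 5.3]
opening: -0.003
```

>>> move_arm(
  linear=[
    [-0.001,-0.0017,-0.0011],
    [-0.001,-0.0017,-0.0011],
  ],
  twist=[
    [0,0,0],
    [0,0,0],
  ],
)

```text
time: 5.82
eef_pos: [0.6327, -0.157, 0.145]
tcp_rot: [0.868, 0.496, 0.0, 0.0]
contact_force: [-1.7, 1.4, 6.4]
opening: 0.0
```

```bash
python3 - <<'E'
from st import *
s,R=st()
c=cam('wrist'); np.savez('pics/w5.npz',**c)
im=c['img']
cv2.imwrite('pics/w5.png',cv2.resize(im[100:350,120:420],None,fx=2.4,fy=2.4))
E
```

```text
t 5.82 p [ 0.6327 -0.157   0.145 ] yaw 59.5 z [ 0. -0. -1.] F [-1.71  1.42  6.39] op 0.0 q [-0.4   0.32  1.71  0.    1.11  0.13]
```

View pics/w5.png

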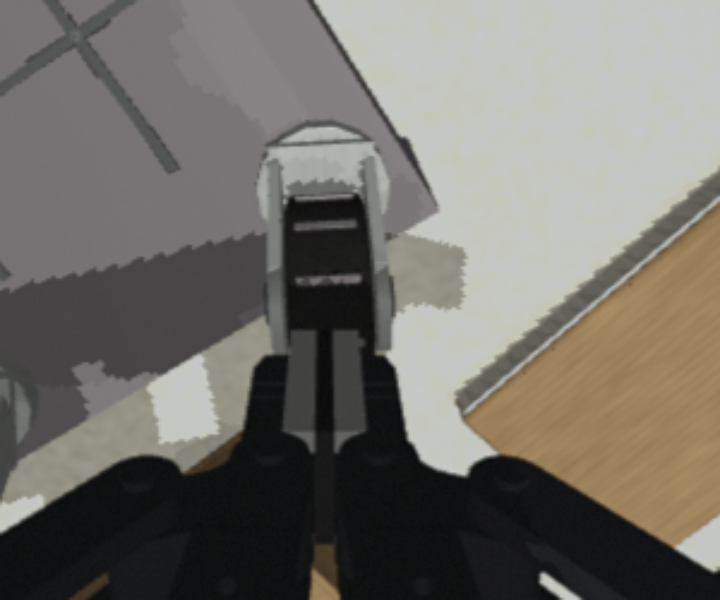

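```bash
python3 - <<'E'
from spin import *
th=np.radians(-120.5); ctr=[.6346,-.1521,.112]
for f,pts in (('pics/w4.npz',[(345,196),(345,227),(347,278),(362,334)]),('pics/w5.npz',[(325,198),(325,225),(328,279)])):
    c=dict(np.load(f))
    print(f,[ang(c,u/2.4+120,v/2.4+100,ctr,th,.025) for u,v in pts])
E
```

```text
pics/w4.npz [np.float64(-1.3492868550218544), np.float64(-0.9269876050912221), np.float64(-0.432797743265981), np.float64(0.10933050176990357)]
pics/w5.npz [np.float64(-1.3157570551974738), np.float64(-0.9798335421729705), np.float64(-0.5006423991672816)]
```

>>> move_arm(
  linear=[
    [-0.001,-0.0017,-0.0011],
    [-0.001,-0.0017,-0.0011],
  ],
  twist=[
    [0,0,0],
    [0,0,0],
  ],
)

```text
time: 6.03
eef_pos: [0.6308, -0.1608, 0.145]
tcp_rot: [0.868, 0.496, 0.0, 0.0]
contact_force: [-1.9, 0.7, 5.6]
opening: -0.001
```

```bash
python3 - <<'E'
from st import *
s,R=st()
c=cam('wrist'); np.savez('pics/w6.npz',**c)
im=c['img']
cv2.imwrite('pics/w6.png',cv2.resize(im[100:350,120:420],None,fx=2.4,fy=2.4))
E
```

```text
t 6.03 p [ 0.6308 -0.1608  0.145 ] yaw 59.5 z [ 0.001  0.    -1.   ] F [-1.95  0.65  5.58] op -0.001 q [-0.41  0.32  1.71  0.    1.11  0.13]
```

View pics/w6.png

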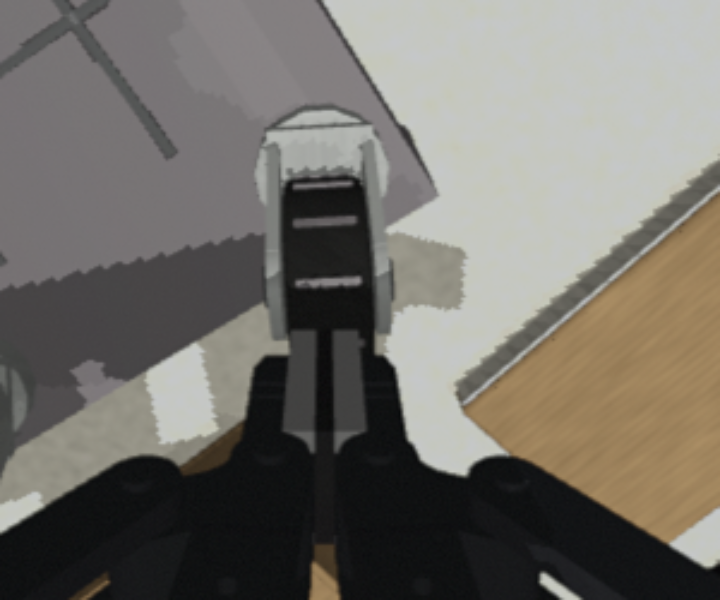

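>>> move_arm(
  linear=[
    [0,0,0.005],
    [0,0,0.013],
    [-0.01,0.018,0.003],
    [-0.019,0.034,0],
    [-0.019,0.034,0],
    [-0.019,0.034,0],
    [-0.019,0.034,0],
    [-0.017,0.03,0],
    [-0.008,0.015,0],
    [-0.002,0.004,0],
    [0,0,0],
  ],
  twist=[
    [0,0,0],
    [0,0,0],
    [0,0,0],
    [0,0,1],
    [0,0,1],
    [0,0,1],
    [0,0,1],
    [0,0,0],
    [0,0,0],
    [0,0,0],
    [0,0,0],
  ],
)

```text
time: 7.0
eef_pos: [0.5127, 0.0451, 0.1712]
tcp_rot: [0.851, 0.525, 0.003, 0.004]
contact_force: [-0.3, -1.0, -0.2]
opening: -0.003
```

```bash
python3 - <<'E'
from st import *
s,R=st()
c=cam('wrist'); np.savez('pics/w7.npz',**c)
im=c['img']
cv2.imwrite('pics/w7.png',cv2.resize(im[100:350,120:420],None,fx=2.4,fy=2.4))
E
```

```text
t 7.0 p [0.5127 0.0451 0.1712] yaw 63.4 z [ 0.01  -0.003 -1.   ] F [-0.25 -0.97 -0.21] op -0.003 q [-0.11 -0.01  2.03 -0.    1.1   0.36]
```

View pics/w7.png

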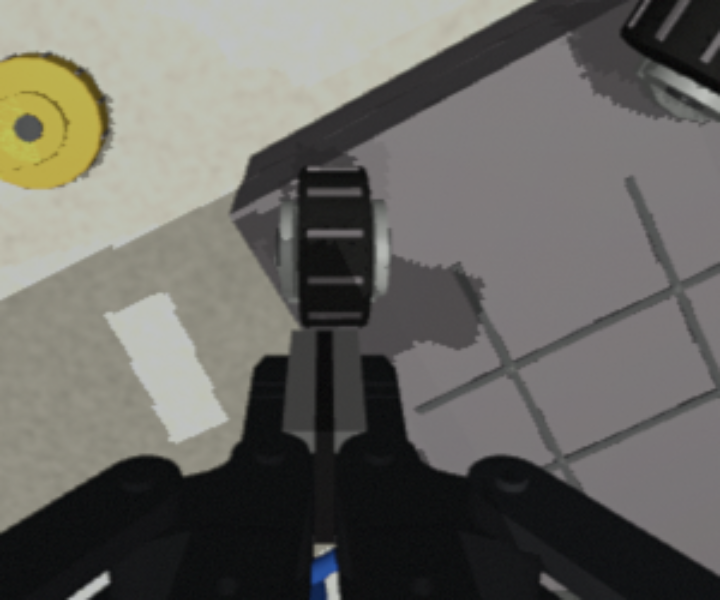

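>>> move_arm(
  linear=[
    [0.0025,0,-0.012],
    [0,0,-0.008],
    [0,0,-0.002],
    [0,0,0],
  ],
  twist=[
    [0.2,0.5,0],
    [0,0,0],
    [0,0,0],
    [0,0,0],
  ],
)

```text
time: 7.38
eef_pos: [0.5187, 0.0407, 0.1476]
tcp_rot: [0.852, 0.523, 0.001, 0.001]
contact_force: [0.2, -0.1, 0.3]
opening: -0.006
```

```bash
python3 - <<'E'
from st import *
s,R=st()
c=dict(np.load('pics/w7.npz'))
for p in ([.518,.05,.134],[.5262,.0665,.112],[.5098,.0335,.112]): print(((proj(c,p)-[120,100])*2.4).round())
E
```

```text
t 7.38 p [0.5187 0.0407 0.1476] yaw 63.1 z [ 0.002 -0.001 -1.   ] F [ 0.2  -0.15  0.32] op -0.006 q [-0.12  0.04  2.03 -0.    1.07  0.35]
[336. 274.]
[334. 174.]
[333. 303.]
```

>>> move_arm(
  linear=[
    [-0.003,0.0035,0],
    [0,0,0],
  ],
  twist=[
    [0,0,0],
    [0,0,0],
  ],
)

```text
time: 7.55
eef_pos: [0.5156, 0.043, 0.1461]
tcp_rot: [0.853, 0.522, -0.0, 0.0]
contact_force: [0.5, 0.2, 0.0]
opening: -0.0
```

>>> move_arm(
  linear=[
    [0,0,-0.001],
    [0,0,-0.001],
    [0,0,-0.001],
  ],
  twist=[
    [0,0,0],
    [0,0,0],
    [0,0,0],
  ],
)

```text
time: 7.8
eef_pos: [0.516, 0.0426, 0.1432]
tcp_rot: [0.853, 0.522, 0.0, 0.0]
contact_force: [-0.1, 0.6, -0.8]
opening: 0.002
```

>>> move_arm(
  linear=[
    [0.0003,0.0007,-0.001],
    [0,0,-0.001],
  ],
  twist=[
    [0,0,0],
    [0,0,0],
  ],
)

```text
time: 7.97
eef_pos: [0.5165, 0.0434, 0.1414]
tcp_rot: [0.853, 0.522, 0.0, 0.001]
contact_force: [0.3, 0.1, 3.4]
opening: -0.001
```

```bash
python3 st.py
```

```text
t 7.97 p [0.5165 0.0434 0.1414] yaw 62.9 z [ 0.001 -0.001 -1.   ] F [0.25 0.08 3.38] op -0.001 q [-0.11  0.05  2.04 -0.    1.05  0.36]
```

>>> move_arm(
  linear=[
    [0.0009,0.0018,-0.0011],
    [0.0009,0.0018,-0.0011],
  ],
  twist=[
    [0,0,0],
    [0,0,0],
  ],
)

```text
time: 8.13
eef_pos: [0.5196, 0.047, 0.1414]
tcp_rot: [0.853, 0.522, 0.002, 0.001]
contact_force: [-1.2, 0.6, 4.7]
opening: -0.001
```

>>> move_arm(
  linear=[
    [0.0009,0.0018,-0.0011],
    [0.0009,0.0018,-0.0011],
  ],
  twist=[
    [0,0,0],
    [0,0,0],
  ],
)

```text
time: 8.3
eef_pos: [0.5223, 0.0513, 0.1414]
tcp_rot: [0.853, 0.522, 0.002, 0.002]
contact_force: [-1.2, 0.3, 4.8]
opening: -0.001
```

```bash
python3 - <<'E'
from st import *
s,R=st()
c=cam('wrist'); np.savez('pics/w8.npz',**c)
cv2.imwrite('pics/w8.png',cv2.resize(c['img'][100:350,120:420],None,fx=2.4,fy=2.4))
E
```

```text
t 8.3 p [0.5223 0.0513 0.1414] yaw 62.9 z [ 0.005 -0.    -1.   ] F [-1.17  0.28  4.84] op -0.001 q [-0.1   0.06  2.03  0.    1.05  0.38]
```

>>> move_arm(
  linear=[
    [0.0009,0.0018,-0.0011],
    [0.0009,0.0018,-0.0011],
  ],
  twist=[
    [0,0,0],
    [0,0,0],
  ],
)

```text
time: 8.52
eef_pos: [0.5248, 0.0559, 0.1415]
tcp_rot: [0.853, 0.522, 0.003, 0.001]
contact_force: [-2.3, 0.8, 5.4]
opening: -0.0
```

>>> move_arm(
  linear=[
    [0.0009,0.0018,-0.0011],
  ],
  twist=[
    [0,0,0],
  ],
)

```text
time: 8.6
eef_pos: [0.5261, 0.0581, 0.1414]
tcp_rot: [0.853, 0.522, 0.003, 0.001]
contact_force: [-1.9, 1.0, 3.6]
opening: -0.0
```

```bash
python3 - <<'E'
from st import *
s,R=st()
c=cam('wrist'); np.savez('pics/w9.npz',**c)
a=np.load('pics/w8.npz')['img']
cv2.imwrite('pics/w9.png',cv2.resize(np.hstack([a[100:350,180:330],c['img'][100:350,180:330]]),None,fx=2.4,fy=2.4))
E
```

```text
t 8.6 p [0.5261 0.0581 0.1414] yaw 62.9 z [ 0.007  0.001 -1.   ] F [-1.95  1.04  3.62] op -0.0 q [-0.08  0.07  2.02  0.    1.05  0.39]
```

View pics/w9.png

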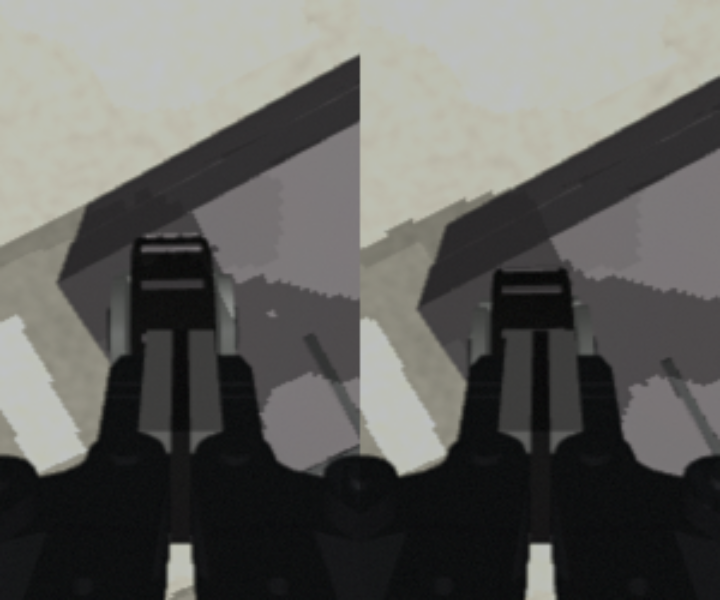

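>>> move_arm(
  linear=[
    [0,0,0.005],
    [0,0,0.013],
    [0.008,0,0.003],
    [0.011,-0.001,0],
    [0.011,-0.001,0],
    [0.011,-0.001,0],
    [0.011,-0.001,0],
    [0.011,-0.001,0],
    [0.011,-0.001,0],
    [0.011,-0.001,0],
    [0.011,-0.001,0],
    [0.005,0,0],
    [0,0,0],
  ],
  twist=[
    [0,0,0],
    [0,0,0],
    [0,0,6],
    [0,0,7],
    [0,0,7],
    [0,0,7],
    [0,0,7],
    [0,0,7],
    [0,0,7],
    [0,0,7],
    [0,0,6],
    [0,0,3],
    [0,0,0],
  ],
)

```text
time: 9.73
eef_pos: [0.63, 0.0493, 0.1591]
tcp_rot: [0.43, 0.903, 0.002, 0.001]
contact_force: [-1.2, -0.2, 0.5]
opening: -0.002
```

```bash
python3 - <<'E'
from st import *
s,R=st()
c=cam('wrist'); np.savez('pics/w10.npz',**c)
im=c['img'].copy()
print(((proj(c,[.625,.054,.135])-[120,100])*2.4).round())
cv2.imwrite('pics/w10.png',cv2.resize(im[100:350,120:420],None,fx=2.4,fy=2.4))
E
```

```text
t 9.73 p [0.63   0.0493 0.1591] yaw 129.1 z [ 0.003  0.002 -1.   ] F [-1.2  -0.16  0.52] op -0.002 q [-0.08  0.27  1.75  0.    1.12 -0.77]
[325. 302.]
```

View pics/w10.png

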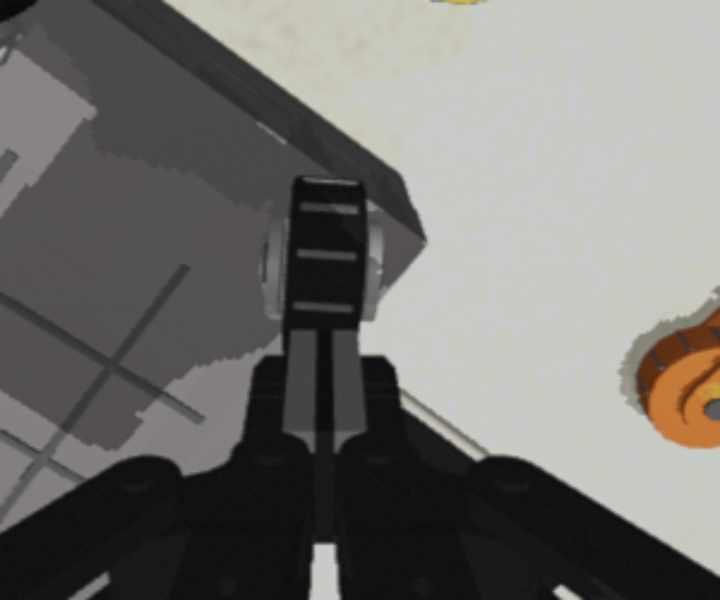

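>>> move_arm(
  linear=[
    [0,0,-0.006],
    [0,0,-0.003],
    [0,0,0],
  ],
  twist=[
    [0,0,-1],
    [0,0,-1],
    [0,0,0],
  ],
)

```text
time: 10.03
eef_pos: [0.6283, 0.0493, 0.1484]
tcp_rot: [0.45, 0.893, 0.001, 0.0]
contact_force: [-0.8, -0.1, -0.8]
opening: 0.002
```

>>> move_arm(
  linear=[
    [0,0,-0.001],
    [0,0,-0.001],
  ],
  twist=[
    [0,0,0],
    [0,0,0],
  ],
)

```text
time: 10.2
eef_pos: [0.6273, 0.0495, 0.1457]
tcp_rot: [0.45, 0.893, 0.001, -0.0]
contact_force: [-0.9, -0.3, -1.2]
opening: -0.002
```

>>> move_arm(
  linear=[
    [0,0,-0.001],
    [0,0,-0.001],
  ],
  twist=[
    [0,0,0],
    [0,0,0],
  ],
)

```text
time: 10.37
eef_pos: [0.627, 0.0495, 0.1435]
tcp_rot: [0.45, 0.893, 0.001, -0.0]
contact_force: [-0.5, -0.5, 0.6]
opening: -0.003
```

```bash
python3 st.py
```

```text
t 10.37 p [0.627  0.0495 0.1435] yaw 126.5 z [-0.     0.002 -1.   ] F [-0.47 -0.53  0.62] op -0.003 q [-0.08  0.28  1.77  0.    1.09 -0.72]
```

>>> move_arm(
  linear=[
    [0,0,-0.001],
  ],
  twist=[
    [0,0,0],
  ],
)

```text
time: 10.45
eef_pos: [0.627, 0.0496, 0.1425]
tcp_rot: [0.45, 0.893, 0.001, -0.0]
contact_force: [-0.9, 0.5, 2.6]
opening: -0.002
```

>>> move_arm(
  linear=[
    [-0.0012,0.0016,-0.0011],
    [-0.0012,0.0016,-0.0011],
  ],
  twist=[
    [0,0,0],
    [0,0,0],
  ],
)

```text
time: 10.62
eef_pos: [0.6259, 0.0524, 0.1425]
tcp_rot: [0.45, 0.893, 0.001, 0.002]
contact_force: [0.6, -0.3, 3.7]
opening: -0.003
```

>>> move_arm(
  linear=[
    [-0.0012,0.0016,-0.0011],
    [-0.0012,0.0016,-0.0011],
  ],
  twist=[
    [0,0,0],
    [0,0,0],
  ],
)

```text
time: 10.78
eef_pos: [0.6243, 0.0552, 0.1424]
tcp_rot: [0.45, 0.893, 0.001, 0.003]
contact_force: [-1.4, -1.8, 5.4]
opening: 0.002
```

```bash
python3 - <<'E'
from st import *
s,R=st()
c=cam('wrist'); np.savez('pics/w11.npz',**c)
E
```

```text
t 10.78 p [0.6243 0.0552 0.1424] yaw 126.5 z [ 0.006 -0.001 -1.   ] F [-1.39 -1.75  5.4 ] op 0.002 q [-0.07  0.27  1.78 -0.    1.08 -0.71]
```

>>> move_arm(
  linear=[
    [-0.0012,0.0016,-0.0011],
    [-0.0012,0.0016,-0.0011],
  ],
  twist=[
    [0,0,0],
    [0,0,0],
  ],
)

```text
time: 11.0
eef_pos: [0.6224, 0.0581, 0.1425]
tcp_rot: [0.45, 0.893, 0.001, 0.004]
contact_force: [-1.7, -2.0, 5.7]
opening: -0.001
```

```bash
python3 - <<'E'
from st import *
s,R=st()
c=cam('wrist'); np.savez('pics/w12.npz',**c)
a=np.load('pics/w11.npz')['img']
cv2.imwrite('pics/w12.png',cv2.resize(np.hstack([a[100:350,180:330],c['img'][100:350,180:330]]),None,fx=2.4,fy=2.4))
E
```

```text
t 11.0 p [0.6224 0.0581 0.1425] yaw 126.5 z [ 0.008 -0.003 -1.   ] F [-1.68 -2.05  5.72] op -0.001 q [-0.07  0.27  1.79 -0.    1.08 -0.7 ]
```

View pics/w12.png

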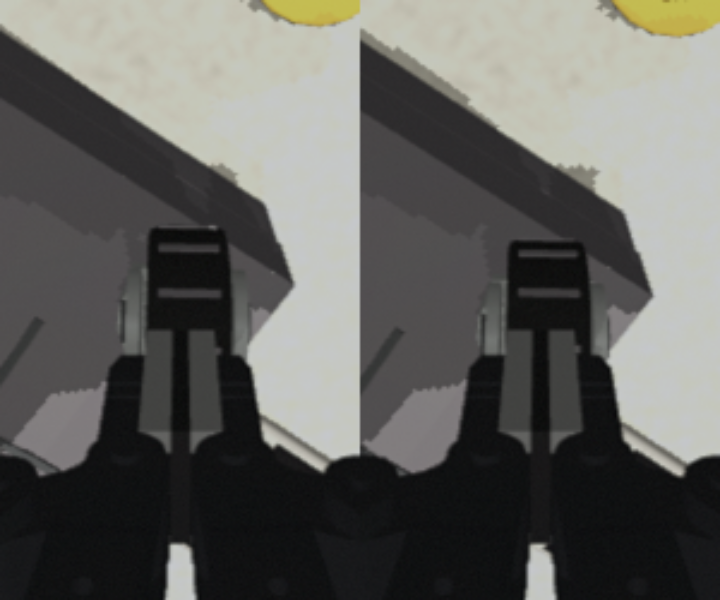

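>>> move_arm(
  linear=[
    [-0.0012,0.0016,-0.0011],
    [-0.0012,0.0016,-0.0011],
  ],
  twist=[
    [0,0,0],
    [0,0,0],
  ],
)

```text
time: 11.22
eef_pos: [0.6204, 0.0611, 0.1424]
tcp_rot: [0.45, 0.893, 0.0, 0.006]
contact_force: [-1.0, -0.4, 5.7]
opening: -0.001
```

>>> move_arm(
  linear=[
    [0,0,0.005],
    [0,0,0.013],
    [0,0,0.02],
    [0,0,0.02],
    [-0.01,-0.02,0.01],
    [-0.014,-0.03,0],
    [-0.014,-0.03,0],
    [-0.014,-0.03,0],
    [-0.014,-0.03,0],
    [-0.014,-0.03,0],
    [-0.014,-0.03,0],
    [-0.008,-0.014,0],
    [0,0,0],
  ],
  twist=[
    [0,0,0],
    [0,0,0],
    [0,0,-6],
    [0,0,-7],
    [0,0,-7],
    [0,0,-7],
    [0,0,-7],
    [0,0,-7],
    [0,0,-7],
    [0,0,-7],
    [0,0,-7],
    [0,0,-7],
    [0,0,-4],
  ],
  grip=1,
)

```text
time: 12.3
eef_pos: [0.5117, -0.1563, 0.2185]
tcp_rot: [0.902, 0.432, 0.003, 0.006]
contact_force: [-0.5, -0.5, 0.5]
opening: 1.0
```

```bash
python3 - <<'E'
from st import *
s,R=st()
c=cam('wrist'); np.savez('pics/w13.npz',**c)
cv2.imwrite('pics/w13.png',cv2.resize(c['img'],(768,576)))
E
```

```text
t 12.3 p [ 0.5117 -0.1563  0.2185] yaw 51.2 z [ 0.01  -0.009 -1.   ] F [-0.5  -0.49  0.51] op 1.0 q [-0.48 -0.01  1.95 -0.    1.19  0.19]
```

View pics/w13.png

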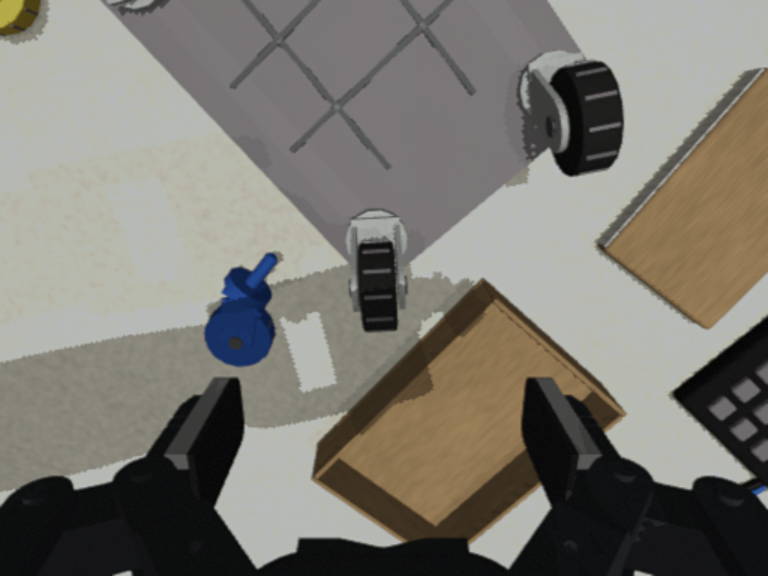

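```bash
python3 - <<'E'
from st import *
c=dict(np.load('pics/w13.npz')); P=cloud(c)
s=np.array([.5188,-.1436])
d=np.hypot(P[...,0]-s[0],P[...,1]-s[1])
m=(d<.06)&(P[...,2]>.1)&(P[...,2]<.145)&(c['depth']>0); m[250:]=0
n,l,stt,ce=cv2.connectedComponentsWithStats(m.astype(np.uint8)); i=1+stt[1:,4].argmax(); m=l==i
for k in (m,m&(c['img'].max(-1)<70)):
  p=P[k]; x=p[:,:2]-p[:,:2].mean(0); ev,V=np.linalg.eigh(np.cov(x.T)); v=V[:,1]; g=p[:,:2].mean(0)-s; v*=np.sign(v@g)
  print(len(p),p.mean(0).round(4),'g ang',np.degrees(np.arctan2(g[1],g[0])).round(1),'pca',np.degrees(np.arctan2(v[1],v[0])).round(1),np.percentile(p[:,2],[50,95]).round(4),cv2.minAreaRect((p[:,:2]*1000).astype(np.float32)))
# swivel head z~.072-.08 points
h=(d<.024)&(P[...,2]>.074)&(P[...,2]<.085); print('head',h.sum(),P[h].mean(0))
R=np.array([[0,0],[0,0]])
E
```

```text
1955 [ 0.5118 -0.1528  0.1274] g ang -127.4 pca -126.2 [0.1301 0.1365] ((508.78338623046875, -157.15280151367188), (45.57682800292969, 29.91049575805664), 55.18125915527344)
1376 [ 0.5116 -0.1534  0.1309] g ang -126.4 pca -125.4 [0.1334 0.1367] ((510.63812255859375, -157.75723266601562), (43.661521911621094, 24.759723663330078), 54.30668640136719)
head 565 [ 0.52280473 -0.13897341  0.08180501]
```

>>> move_arm(
  linear=[
    [0,0.001,-0.02],
    [0,0.001,-0.025],
    [0,0,-0.015],
    [0,0,0],
  ],
  twist=[
    [0.3,0.3,1.5],
    [0.2,0.3,1.5],
    [0,0,0],
    [0,0,0],
  ],
  grip=0.7,
)

```text
time: 12.68
eef_pos: [0.5137, -0.1538, 0.1611]
tcp_rot: [0.889, 0.458, 0.003, 0.002]
contact_force: [0.6, 0.1, -0.8]
opening: 0.701
```

```bash
python3 st.py
```

```text
t 12.68 p [ 0.5137 -0.1538  0.1611] yaw 54.6 z [ 0.007 -0.001 -1.   ] F [ 0.64  0.06 -0.76] op 0.701 q [-0.48  0.06  1.99  0.    1.09  0.14]
```

>>> move_arm(
  linear=[
    [-0.002,0,-0.018],
    [0,0,-0.018],
    [0,0,-0.012],
    [0,0,0],
  ],
  twist=[
    [0,0.4,0],
    [0,0,0],
    [0,0,0],
    [0,0,0],
  ],
)

```text
time: 13.02
eef_pos: [0.5138, -0.1525, 0.115]
tcp_rot: [0.887, 0.461, 0.002, 0.002]
contact_force: [-0.1, -0.4, -0.7]
opening: 0.702
```

```bash
python3 - <<'E'
from st import *
s,R=st()
c=cam('wrist'); np.savez('pics/w14.npz',**c)
cv2.imwrite('pics/w14.png',cv2.resize(c['img'],(768,576)))
E
```

```text
t 13.02 p [ 0.5138 -0.1525  0.115 ] yaw 55.0 z [ 0.004 -0.001 -1.   ] F [-0.09 -0.42 -0.67] op 0.702 q [-0.48  0.12  2.02  0.    1.    0.13]
```

View pics/w14.png

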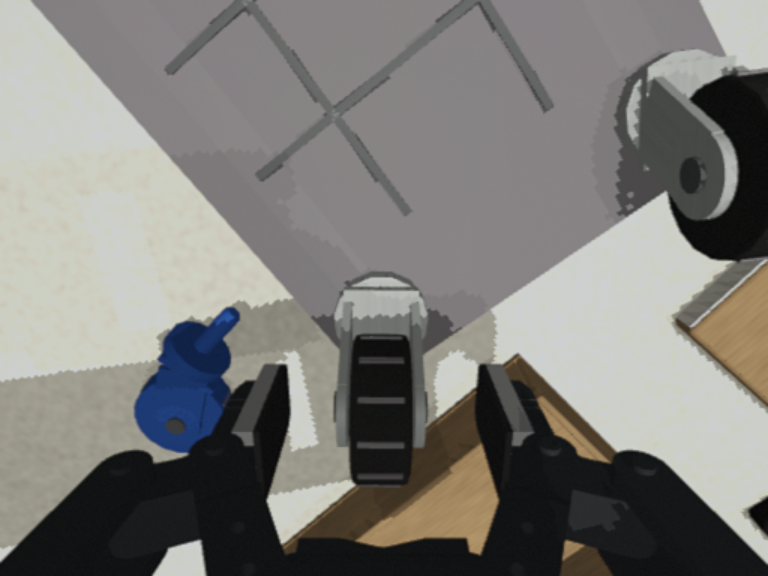

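>>> move_arm(
  linear=[
    [-0.002,-0.0015,-0.008],
    [0,0,-0.008],
    [0,0,-0.002],
    [0,0,0],
  ],
  twist=[
    [0,0,0],
    [0,0,0],
    [0,0,0],
    [0,0,0],
  ],
)

```text
time: 13.4
eef_pos: [0.515, -0.1553, 0.1009]
tcp_rot: [0.887, 0.462, 0.004, 0.005]
contact_force: [0.2, -0.4, -1.0]
opening: 0.698
```

```bash
python3 st.py
```

```text
t 13.4 p [ 0.515  -0.1553  0.1009] yaw 55.1 z [ 0.012 -0.005 -1.   ] F [ 0.16 -0.38 -0.99] op 0.698 q [-0.48  0.14  2.02  0.    0.96  0.13]
```

>>> move_arm(
  linear=[
    [-0.0035,0.0015,-0.003],
    [0,0,0],
    [0,0,0],
  ],
  twist=[
    [0.3,0.6,0],
    [0,0,0],
    [0,0,0],
  ],
)

```text
time: 13.65
eef_pos: [0.5117, -0.154, 0.0985]
tcp_rot: [0.887, 0.462, 0.001, 0.001]
contact_force: [-0.2, 0.6, 0.7]
opening: 0.701
```

```bash
python3 - <<'E'
from st import *
s,R=st()
c=cam('wrist')
cv2.imwrite('pics/w15.png',cv2.resize(c['img'],(768,576)))
E
```

```text
t 13.65 p [ 0.5117 -0.154   0.0985] yaw 55.0 z [ 0.002 -0.    -1.   ] F [-0.25  0.63  0.74] op 0.701 q [-0.48  0.14  2.03  0.    0.97  0.13]
```

View pics/w15.png

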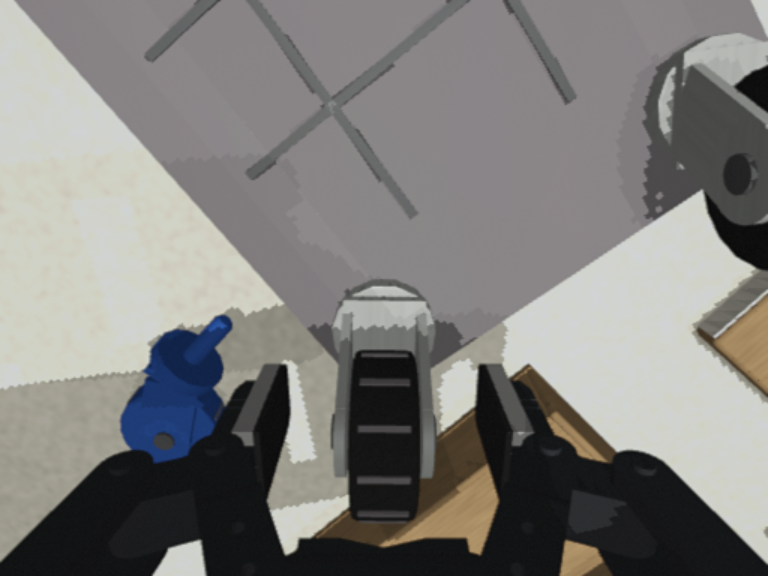

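>>> move_arm(
  linear=[
    [0,0,0],
    [0,0,0],
    [0,0,0],
    [0,0,0],
    [0,0,0],
    [0,0,0],
  ],
  twist=[
    [0,0,0],
    [0,0,0],
    [0,0,0],
    [0,0,0],
    [0,0,0],
    [0,0,0],
  ],
  grip=0,
  force=35,
)

```text
time: 14.2
eef_pos: [0.5119, -0.1542, 0.099]
tcp_rot: [0.887, 0.462, 0.001, 0.001]
contact_force: [-0.6, 0.1, 0.3]
opening: 0.311
```

```bash
python3 - <<'E'
from st import *
s,R=st()
c=cam('wrist')
cv2.imwrite('pics/w16.png',cv2.resize(c['img'],(768,576)))
E
```

```text
t 14.2 p [ 0.5119 -0.1542  0.099 ] yaw 55.0 z [ 0.003 -0.001 -1.   ] F [-0.59  0.11  0.32] op 0.311 q [-0.48  0.14  2.03  0.    0.97  0.13]
```

View pics/w16.png

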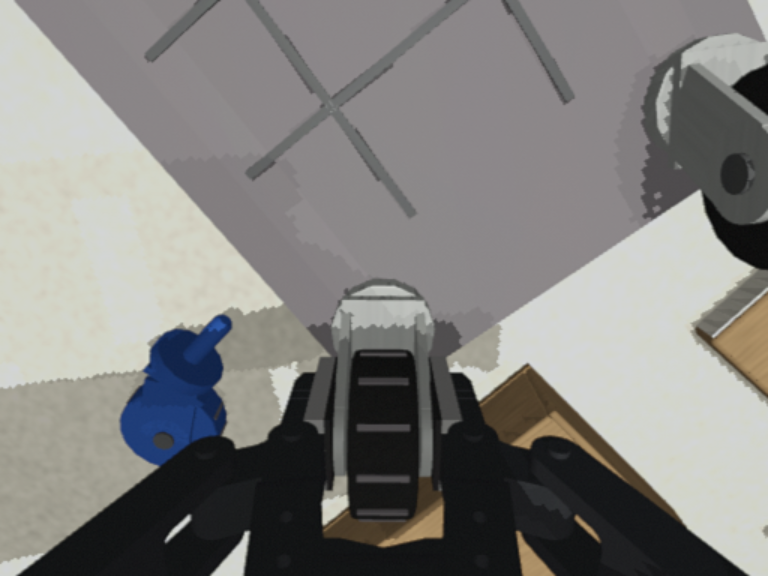

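>>> move_arm(
  linear=[
    [0,0,0.004],
    [0,0,0.006],
    [0,0,0.008],
    [0,0,0.008],
    [0,0,0.01],
    [0,0,0.01],
    [0,0,0.01],
    [0,0,0.01],
    [0,0,0],
  ],
  twist=[
    [0,0,0],
    [0,0,0],
    [0,0,0],
    [0,0,0],
    [0,0,0],
    [0,0,0],
    [0,0,0],
    [0,0,0],
    [0,0,0],
  ],
)

```text
time: 15.0
eef_pos: [0.5119, -0.154, 0.173]
tcp_rot: [0.887, 0.462, 0.002, 0.002]
contact_force: [-0.3, -0.5, -1.2]
opening: 0.311
```

```bash
python3 - <<'E'
from st import *
s,R=st()
c=cam('wrist')
cv2.imwrite('pics/w17.png',cv2.resize(c['img'],(768,576)))
c=dict(np.load('pics/top0.npz')); P=cloud(c)
hsv=cv2.cvtColor(c['img'],cv2.COLOR_BGR2HSV)
m=np.zeros((384,512),np.uint8); m[190:295,352:440]=1
m&=((P[...,2]>.028)&(P[...,2]<.06)).astype(np.uint8)
p=P[m>0]; print('tray rim',len(p),cv2.minAreaRect((p[:,:2]*1000).astype(np.float32)),np.median(p[:,2]))
E
```

```text
t 15.0 p [ 0.5119 -0.154   0.173 ] yaw 55.0 z [ 0.004 -0.001 -1.   ] F [-0.27 -0.49 -1.19] op 0.311 q [-0.48  0.04  1.98  0.    1.11  0.13]
tray rim 930 ((463.91668701171875, -317.7249755859375), (200.1924591064453, 141.11212158203125), 9.759781837463379) 0.043769468763559874
```

View pics/w17.png

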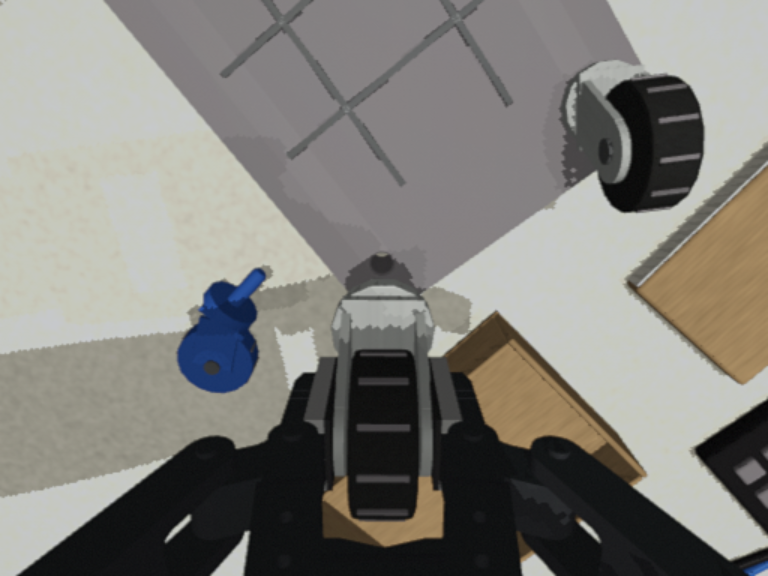

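>>> move_arm(
  linear=[
    [-0.003,-0.015,0],
    [-0.004,-0.022,0],
    [-0.004,-0.022,0],
    [-0.004,-0.022,0],
    [-0.004,-0.022,0],
    [-0.004,-0.022,0],
    [-0.004,-0.02,0],
    [-0.004,-0.014,0],
    [0,0,0],
  ],
  twist=[
    [0,0,-4],
    [0,0,-6],
    [0,0,-6],
    [0,0,-6],
    [0,0,-6],
    [0,0,-6],
    [0,0,-6],
    [0,0,-5],
    [0,0,0],
  ],
)

```text
time: 15.8
eef_pos: [0.4761, -0.3165, 0.1684]
tcp_rot: [0.998, 0.07, -0.001, -0.002]
contact_force: [0.3, 0.1, -0.9]
opening: 0.311
```

```bash
python3 st.py
```

```text
t 15.8 p [ 0.4761 -0.3165  0.1684] yaw 8.0 z [-0.002  0.003 -1.   ] F [ 0.26  0.11 -0.93] op 0.311 q [-0.76  0.13  1.89  0.    1.12  0.67]
```

>>> move_arm(
  linear=[
    [0.001,0,-0.015],
    [0.001,0,-0.02],
    [0.001,0,-0.025],
    [0,0,-0.02],
    [0,0,-0.01],
    [0,0,0],
  ],
  twist=[
    [0,0,0],
    [0,0,0],
    [0,0,0],
    [0,0,0],
    [0,0,0],
    [0,0,0],
  ],
)

```text
time: 16.3
eef_pos: [0.4787, -0.3146, 0.0747]
tcp_rot: [0.997, 0.074, -0.001, -0.003]
contact_force: [-0.5, 0.5, -1.3]
opening: 0.311
```

```bash
python3 st.py
```

```text
t 16.3 p [ 0.4787 -0.3146  0.0747] yaw 8.4 z [-0.002  0.005 -1.   ] F [-0.51  0.49 -1.3 ] op 0.311 q [-0.76  0.26  1.94  0.    0.95  0.66]
```

>>> move_arm(
  linear=[
    [0,0,-0.004],
    [0,0,-0.004],
    [0,0,-0.002],
    [0,0,0],
  ],
  twist=[
    [0,0,0],
    [0,0,0],
    [0,0,0],
    [0,0,0],
  ],
)

```text
time: 16.63
eef_pos: [0.4797, -0.314, 0.0656]
tcp_rot: [0.997, 0.075, -0.0, -0.002]
contact_force: [0.4, 0.2, -1.2]
opening: 0.311
```

```bash
python3 st.py
```

```text
t 16.63 p [ 0.4797 -0.314   0.0656] yaw 8.6 z [-0.001  0.004 -1.   ] F [ 0.44  0.25 -1.25] op 0.311 q [-0.76  0.27  1.94  0.    0.93  0.66]
```

Open, let it settle, then rise.

>>> move_arm(
  linear=[
    [0,0,0],
    [0,0,0],
    [0,0,0],
    [0,0,0],
    [0,0,0],
    [0,0,0],
    [0,0,0],
    [0,0,0],
  ],
  twist=[
    [0,0,0],
    [0,0,0],
    [0,0,0],
    [0,0,0],
    [0,0,0],
    [0,0,0],
    [0,0,0],
    [0,0,0],
  ],
  grip=1,
)

```text
time: 17.3
eef_pos: [0.4827, -0.3168, 0.0712]
tcp_rot: [0.997, 0.075, 0.003, 0.002]
contact_force: [-1.4, -0.9, 0.4]
opening: 0.999
```

```bash
python3 - <<'E'
from st import *
s,R=st()
c=cam('wrist')
cv2.imwrite('pics/w18.png',cv2.resize(c['img'],(768,576)))
E
```

```text
t 17.3 p [ 0.4827 -0.3168  0.0712] yaw 8.6 z [ 0.006 -0.003 -1.   ] F [-1.36 -0.93  0.36] op 0.999 q [-0.76  0.27  1.94  0.    0.93  0.66]
```

View pics/w18.png

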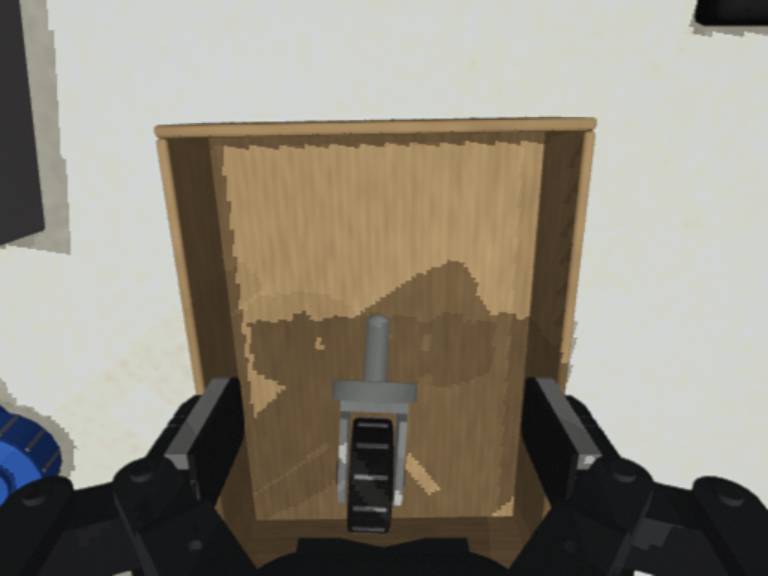

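>>> move_arm(
  linear=[
    [0,0,0.015],
    [0,0,0.03],
    [0,0,0.035],
    [0,0,0.035],
    [0,-0.025,0.02],
    [0,-0.03,0],
    [0,-0.03,0],
    [0,-0.03,0],
    [0,-0.03,0],
    [0,-0.02,0],
    [0,0,0],
  ],
  twist=[
    [0,0,0],
    [0,0,0],
    [0,0,0],
    [0,0,0],
    [0,0,0],
    [0,0,0],
    [0,0,0],
    [0,0,0],
    [0,0,0],
    [0,0,0],
    [0,0,0],
  ],
)

```text
time: 18.27
eef_pos: [0.4795, -0.4848, 0.2123]
tcp_rot: [0.997, 0.077, 0.001, 0.001]
contact_force: [0.0, 0.2, 0.9]
opening: 1.003
```

```bash
python3 - <<'E'
from st import *
s,R=st()
c=cam('top'); np.savez('pics/t3.npz',**c)
cv2.imwrite('pics/t3.png',cv2.resize(c['img'],(768,576)))
P=cloud(c)
ctr=np.array([.57694,-.05107]); a=np.radians(2.45); ex=np.array([np.cos(a),np.sin(a)]); ey=np.array([-ex[1],ex[0]])
for sx in (1,-1):
  for sy in (1,-1):
    q=ctr+.062*sx*ex+.09*sy*ey
    d=np.hypot(P[...,0]-q[0],P[...,1]-q[1])
    m=(d<.06)&(P[...,2]>.1)&(P[...,2]<.145)
    if m.sum()<20: print(sx,sy,'empty',m.sum()); continue
    p=P[m]; x=p[:,:2]-p[:,:2].mean(0); ev,V=np.linalg.eigh(np.cov(x.T)); v=V[:,1]; g=p[:,:2].mean(0)-q; v=v*np.sign(v@g)
    print(sx,sy,m.sum(),'dir',np.degrees(np.arctan2(v[1],v[0])).round(1),'|g|',np.hypot(*g).round(4),'z',np.percentile(p[:,2],[50,95]).round(4))
d=np.hypot(P[...,0]-.464,P[...,1]+.318)
k=(d<.065)&(P[...,2]>.015); print('in tray',k.sum(),P[k].min(0).round(3),P[k].max(0).round(3))
a0=np.load('pics/top0.npz')['img'].astype(int); df=abs(c['img'].astype(int)-a0).max(-1)>40; cv2.imwrite('pics/diff.png',cv2.resize(df.astype(np.uint8)*255,(768,576)))
E
```

```text
t 18.27 p [ 0.4795 -0.4848  0.2123] yaw 8.9 z [ 0.003 -0.001 -1.   ] F [0.04 0.16 0.91] op 1.003 q [-0.94  0.32  1.58  0.    1.23  0.48]
1 1 253 dir 124.3 |g| 0.0155 z [0.1277 0.136 ]
1 -1 283 dir -116.6 |g| 0.0149 z [0.1302 0.1384]
-1 1 229 dir 62.4 |g| 0.0141 z [0.1284 0.1357]
-1 -1 empty 0
in tray 541 [ 0.399 -0.336  0.015] [ 0.481 -0.295  0.527]
```

View pics/t3.png

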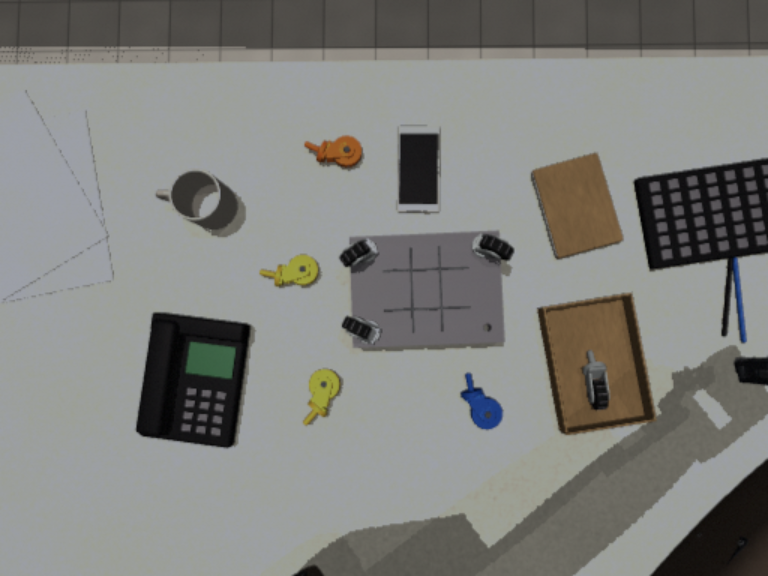

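View pics/diff.png

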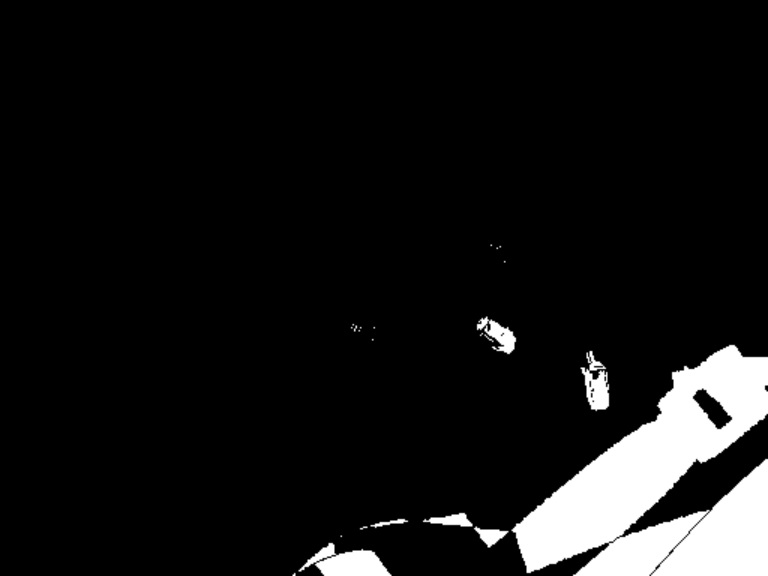

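```bash
python3 -c "
from plant import *
print(get_state()['contact_force'],get_state()['time']); print(sign_off())"
```

```text
[-1.08366479  1.22199019  0.65574793] 18.3167
the job is handed in; nothing more can be done
None
```

I turned all four wheels with the shut fingertips, then lifted the binding castor out by its fork and laid it in the tray. The job was handed in at about 18.3 s.

**Turning the wheels:** the highest press I read was 6.7 N. Readings come only at the end of each move, so short peaks between them were not seen.
- Three wheels ran free, with about 0 to 0.65 N along the tread. The upper readings are a little above the stated 0.4 N, within the roughly 1 N sensor noise.
- The near-right wheel (top picture, pixel 331,222) dragged at 2.3 to 3.9 N, mostly around 3 N, so I took that castor as the binding one.

**Removing it:** the jaws closed to about 26 mm on the fork, against 27 mm nominal. It came straight up out of its socket and toppled over onto the tray floor when I let go.

**Last checks:**
- The top picture shows that socket empty and the castor lying in the tray.
- The other three castors stand within about 4 degrees of their starting swivel directions, with their wheel tops at unchanged height.
- The before/after difference picture shows no change at the phone, notebook, mobile or mug, and the gripper was clear of everything.

**Least certain point:** I could not measure the binding wheel's full turn directly. Its tread stripes repeat every 0.45 rad, and the first part of the stroke slipped some. The later images show the tread moving with the finger, and the drag force and finger travel suggest about 0.5 rad, above the 0.25 rad needed. The three free wheels followed the finger by at least 0.4 rad, by the same travel-and-stripe evidence.

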